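Clamp a mould frame in the screw press with its loose crank

ROBOT

A 7-joint arm with a two-finger parallel gripper is mounted at the origin on a cart in front of the work surface, level with it; the furniture and walls round the work are solid. World frame = base frame: x ahead of the robot, y to its left, z up, the work surface at z = 0. Lengths are in m, angles in rad, forces in N, time in s.
With the tool pointing down it reaches from about 0.35 to 0.9 m from the base axis. Payload 7.2 kg.
Tool frame: the origin (TCP) lies midway between the tips of the shut fingers; the grasp point (between the pads) lies 19 mm behind it; z points along the fingers, y is the line along which they close (so a half turn about z gives the same grasp; the last joint's range is limited). The gripper opens to 88 mm and grips with 3 to 60 N. Pads are 20 mm wide; open, the fingers measure 115 mm over their backs; the gripper's body (75 mm by 178 mm) begins 61 mm behind the grasp point.
Start: joints at [-1.241, 0.411, -0.013, 1.596, 0.006, 1.134, -0.082], TCP at [0.242, 0.576, 0.223] pointing down, gripper open.
Joint ranges: [-2.95, 2.95], [-0.29, 1.99], [-1.47, 1.44], [0.14, 2.54], [-1.03, 4.17], [0.13, 1.85], [-2.86, 2.86]. Speed limits (rad/s): [2.39, 2.39, 3.01, 3.01, 3.14, 3.14, 3.14].

INTERFACE

Orientations are given as a 3x3 rotation matrix whose columns are the frame's x, y, z axes.
In Python, from cell import ctrl gives the robot as it stands. The module is installed in compiled form; this text tells all that it offers.
- The arm moves only by the tool send_rows, never from a script. Its argument "increments" is one flat list of numbers, 7 for each row, row after row: the turn, a rotation vector about the tool's x, y, z each as a share of 90 degrees, from -1 to 1, then the shift along the tool's x, y, z each as a share of 40 cm, from -1 to 1, then the opening, from 0 (shut) to 1 (fully open). A call has 1 to 8 rows; each row is the pose to reach, as a shift and turn from the pose commanded when the call began, along the tool's axes at that moment; what a row does not reach only later rows make up. A row lasts 1/10 s, in which the tool goes at most 50 mm and 8.59 degrees, less where a joint would pass 70% of its speed; a pose out of reach is approached as far as the arm can. A call with a number of a shift or a turn outside -1 to 1 is refused whole. A call with a gripper value outside its range is refused whole. The fingers move at their own pace and stop on an object; "grip_force" is the grip in N (left out, the last holds). Time passes only in rows, so rows that repeat a pose let the fingers close. It gives the time, the measured TCP pose, the force, the opening and the grip force at its end, in the units of the state.
- ctrl.get_state(): the state, without advancing time (a new reading comes with each control period).
- ctrl.get_image(name): name is "side" or "top"; returns a dict with "frame" (480x640x3 uint8, red, green, blue), "depth" (480x640 float32, m along the optical axis (not along the pixel's ray), 0 where there is no reading), "camera_matrix" (3x3 intrinsics, pixels), "k1" (the pictures are not rectified: a ray, as slopes to the right and down, at radius r is drawn at 1 + k1 r^2 times it, then the intrinsics apply), "world_to_cam" (4x4, takes a point from world to camera coordinates). Camera axes: x right, y down, z forward; pixel columns grow to the right and rows downward; lengths in m; the calibration is good to about 2 mm. A picture is of the moment at which its call begins.
- ctrl.job_done(): hands the job in; it is judged then, once.
Trained networks look in the newest picture that a camera, given by its name, has taken for a name from the list of things; names that differ only in an ending like _2 or _b are one class to them, and where a whole thing is asked for, a point or a joint stands for the part that bears it (a point fixed in the world has none). Each returns a list of dicts, best first, with "p" (0 to 1); they miss things now and then, are a little off and sometimes report something else, mostly with a low value. They report only what shows in the picture. A call takes as long as a camera call.
- ctrl.find_in(camera, thing): "xyz" ([x, y, z] in m, in the coordinates of the camera as it stood for that picture, good to about 4 mm: the middle of the surface that is visible of it).
- ctrl.trace(camera, thing): "pixels" (480x640 bool, what is visible of it).
- ctrl.landmark_of(camera, thing): "xyz" ([x, y, z] in m, in the coordinates of the camera as it stood for that picture, good to about 4 mm: a listed point, or the origin of a listed thing).
The state is a dict: "clock": time; "joint_positions": joint angles; "qd": joint speeds; "joint_efforts": joint torques, N m; "eef_pos": TCP position; "tool_rot": TCP orientation; "contact_force": force on the tool from outside, world axes, zero at the start; "moment": the same for the moment, N m; "opening": finger opening in m; "grasp_force": force on a finger pad.
Only numpy, scipy, OpenCV 4.12 (cv2) and the standard library are available. Lean on these libraries where they do the work, as an engineer would, in place of code of your own. Each camera call takes 0.05 s, during which the arm holds its last target. There are 200 camera calls.

TASK

Clamp the mould frame that sits in the small screw press: take the loose crank from its wooden board, push it fully home on the square end of the press screw and wind it clockwise until the platen grips the frame firmly, stopping once the crank has gone clearly stiff and not forcing it further. Then lift the crank off the screw and lay it flat back on its board, leaving the other things on the bench alone.

Things in the scene. Friction and masses are not known exactly. Their poses are not given: they have to be found in the camera images.
- press: dark cast screw press fixed on the bench: base 120 x 156 mm (156 along its own y), two steel columns at y = +-60 mm, crosshead with its top 122 mm and column nuts to 129 mm above the bench. Origin at the centre of its underside, z up. The upright screw stands in the middle of the crosshead.
- screw_square (a point): foot of the screw's square end, on the screw axis, 138 mm above the bench: a 14 x 14 mm upright square 16 mm tall with a 4.5 mm tapered lead-in on top (10.5 mm wide at its end), 158.5 mm above the bench, standing on a round 26 mm shoulder whose top is this point. Its x and y axes are square to the flats and turn with the screw. The screw turns in place; it neither rises nor sinks.
- platen: sliding upper platen of the press, a steel plate 84 x 84 x 12 mm between the columns; its lower face grips the mould frame. Turning the screw clockwise (seen from above) lowers it 12 mm a turn; 0.6 to 1.1 turns are needed, depending on where it stands at the start. The screw stays where it is left.
- mould: mould frame: flat two-part aluminium block 56 x 76 mm, 20 to 25 mm thick, lying loose on the press bed (28 mm above the bench) under the platen; origin at the centre of its underside. It stays there and is not handled.
- crank: loose steel crank, 240 g: a square hub 28 x 28 mm, 36 mm tall; a flat arm 16 mm wide and 8 mm thick, level with the hub's underside, along the crank's +x; an upright black grip at the arm's end, 60 mm from the hub's axis. Origin at the centre of the hub's underside, z up.
- crank_hub (a point): centre of the crank's hub, 18 mm above its underside; the hub's faces are square to the crank's x and y axes
- crank_socket (a point): centre of the mouth of the socket in the hub's underside: a square hole 15.4 mm wide with a chamfered mouth, 23.5 mm deep, parallel to the hub's faces, so the crank fits on the screw in four directions. Fully home, the hub rests on the screw's shoulder and this point meets screw_square.
- crank_grip (a point): centre of the crank's round grip, 21 mm across, 41 mm tall (9 to 50 mm above the crank's underside); spins on its pin, so it can be held fast and led round a 60 mm radius. Moving it takes 4 N along the circle until the platen meets the frame, then climbs by 1.5 N a centimetre: 7 to 12 N is firm, over 15 N is forced. At rest after a step 2 N remain free-running, 4 to 8 N when firm.
- board: small red-brown wooden board, 88 mm (its own x) by 200 mm (its own y), 10 mm thick, lying fixed on two 8 mm battens (its top is 18 mm above the bench); the crank lies flat on its +y half. Origin at the centre of its underside.
- felt_wheel: dark felt wheel, 50 mm across, 9 mm thick, lying on the -y end of the board; leave it alone
- bur_stand: black block full of burs, 62 x 62 x 53 mm, to the left in front of the press; leave it alone
- caliper: steel slide caliper, 165 mm, lying near the bench's front edge; leave it alone
- ring_clamp: wooden ring clamp with a wedge, 144 x 29 x 23 mm, lying to the right of the board; leave it alone

How it is judged:
By the outcome, as a careful person would: the job done as asked, in the order asked, and still so for the second after the job is handed in, with the robot touching nothing.
It also fails if it takes over 72 s, if anything falls off the work surface, if the arm or the gripper's body presses on something with over 40 N, if the wrist force passes 120 N, or if a joint passes its speed limit or range.

## Working session

There is one attempt and no reset: what is moved stays moved. The work goes in short steps, Python scripts to look and compute and a tool call to move; the robot and the scene stay as the last step left them, time stands still between calls to the robot, and variables do not carry over. Pictures are saved under pics/ and viewed, at most 10 in all, crops included, and the job is handed in when it is done.

Besides the shell and the picture viewer there is one more tool, called after "Request:" by a JSON object that holds its "method" and its "body", one argument or row to a line. send_rows: Moves the arm, as the interface text tells. Shift numbers are shares of 40 cm and turn numbers shares of 90 degrees, none past 1 either way. Its arguments: {"type":"object","properties":{"increments":{"type":"array"},"grip_force":{"type":"number"}},"required":["increments"]}

```bash
mkdir -p pics
cat > h.py <<'E'
import numpy as np, cv2
from cell import ctrl
def w(im,p):
    T=np.linalg.inv(im["world_to_cam"]); return (T@np.append(p,1))[:3]
def cloud(im):
    K=im["camera_matrix"]; k1=im["k1"]; v,u=np.mgrid[:480,:640]
    d=np.array([k1,0,0,0,0],float)
    n=cv2.undistortPoints(np.stack([u.ravel(),v.ravel()],1).astype(np.float32)[:,None],K,d).reshape(480,640,2)
    z=im["depth"]; P=np.stack([n[...,0]*z,n[...,1]*z,z,np.ones_like(z)],-1)
    return (P@np.linalg.inv(im["world_to_cam"]).T)[...,:3]
def save(im,name,crop=None,s=1):
    f=im["frame"][...,::-1]
    if crop: a,b,c,d=crop; f=f[b:d,a:c]
    cv2.imwrite("pics/"+name,cv2.resize(f,None,fx=s,fy=s,interpolation=cv2.INTER_CUBIC))
E
python3 - <<'E'
from h import *
np.set_printoptions(precision=4,suppress=True)
for c in("top","side"):
    im=ctrl.get_image(c); save(im,c+"0.png"); print(c,im["world_to_cam"][:3,3],im["k1"])
    for t in["press","screw_square","platen","mould","crank","crank_hub","crank_socket","crank_grip","board","felt_wheel"]:
        r=ctrl.landmark_of(c,t); 
        print(t,[(round(q["p"],2),w(im,q["xyz"])) for q in r[:2]])
s=ctrl.get_state(); print(s)
E
```

```text
top [-0.1907  0.4764  1.2225] 0.019298402617837038
press [(0.7, array([ 0.5623, -0.0235,  0.1413])), (0.59, array([ 0.5634, -0.032 , -0.0002]))]
screw_square [(0.47, array([ 0.5612, -0.0264,  0.1431]))]
platen [(0.65, array([ 0.5626, -0.0283,  0.0646])), (0.63, array([ 0.3402, -0.2685, -0.0004]))]
mould []
crank [(0.58, array([ 0.5807, -0.2801,  0.0176]))]
crank_hub [(0.7, array([ 0.5801, -0.2778,  0.0346]))]
crank_socket [(0.62, array([ 0.5797, -0.277 ,  0.0204]))]
crank_grip [(0.41, array([ 0.5222, -0.2723,  0.0486]))]
board [(0.87, array([ 0.5232, -0.2811,  0.0098]))]
felt_wheel [(0.76, array([ 0.4541, -0.2796,  0.0203]))]
side [0.4113 0.2774 0.7135] -0.03383636757572431
press [(0.65, array([ 0.5614, -0.0293, -0.0007])), (0.44, array([ 0.5788, -0.2801,  0.0165]))]
screw_square [(0.54, array([ 0.5644, -0.0256,  0.142 ]))]
platen [(0.93, array([ 0.5597, -0.0288,  0.0584]))]
mould [(0.5, array([ 0.5659, -0.0252,  0.028 ]))]
crank [(0.88, array([ 0.5816, -0.2808,  0.0174]))]
crank_hub [(0.79, array([ 0.5772, -0.2802,  0.0356])), (0.71, array([ 0.3377, -0.272 , -0.0007]))]
crank_socket
[... 156 characters left out ...]
64, array([ 0.5656, -0.0273, -0.001 ]))]
felt_wheel [(0.93, array([ 0.4538, -0.2745,  0.0159]))]
{'clock': 1.1, 'joint_positions': array([-1.2412,  0.4111, -0.0127,  1.5962,  0.0056,  1.1343, -0.0822]), 'qd': array([-0.0015,  0.0001,  0.0002,  0.0011,  0.0012, -0.0005, -0.0002]), 'joint_efforts': array([ -0.0001, -58.7749,   0.6409, -29.1375,  -0.0538,   0.0108,
         0.0001]), 'eef_pos': array([0.2421, 0.5762, 0.2226]), 'tool_rot': array([[-0.9219,  0.3874, -0.    ],
       [ 0.3874,  0.9219,  0.    ],
       [ 0.    ,  0.    , -1.    ]]), 'contact_force': array([ 0.0765, -0.3825,  0.5878]), 'moment': array([-0.0168, -0.0148,  0.0222]), 'grasp_force': 0.0, 'opening': 0.08777612989983931}
```

View images.

View pics/top0.png

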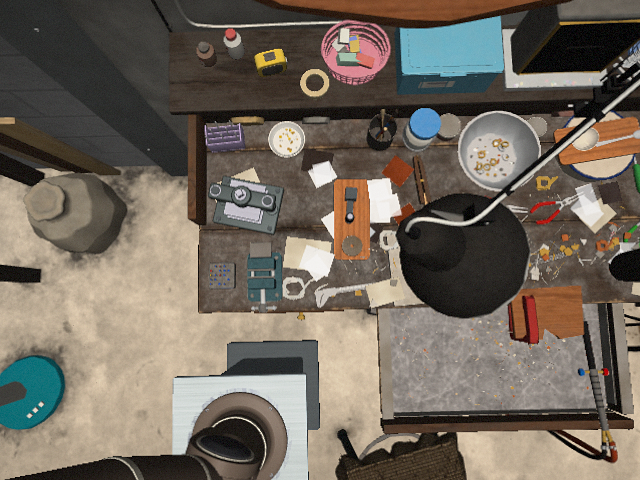

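View pics/side0.png

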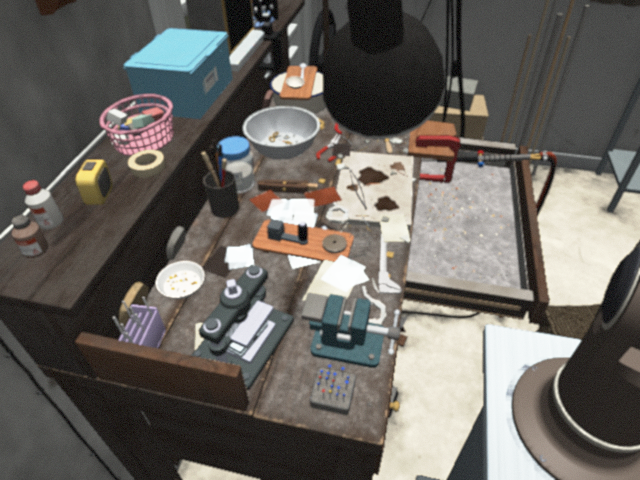

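```bash
cat > m.py <<'E'
from h import *
np.set_printoptions(precision=4,suppress=True)
for c in("top","side"):
    im=ctrl.get_image(c); C=cloud(im); np.savez("pics/"+c+"1.npz",C=C,f=im["frame"])
    X,Y,Z=C[...,0],C[...,1],C[...,2]; ok=im["depth"]>0
    def box(n,x0,x1,y0,y1,z0,z1):
        m=ok&(X>x0)&(X<x1)&(Y>y0)&(Y<y1)&(Z>z0)&(Z<z1); P=C[m]
        if len(P)<4: print(n,len(P)); return
        r=cv2.minAreaRect((P[:,:2]*1000).astype(np.float32)); print(c,n,len(P),P.mean(0),np.median(P[:,2]),"rect",r)
    box("hubtop",.55,.61,-.31,-.25,.046,.062); box("grip top",.49,.55,-.31,-.25,.058,.08)
    box("screwtop",.54,.59,-.06,0,.148,.17); box("shoulder",.53,.6,-.06,.01,.132,.142); box("cross",.5,.63,-.13,.07,.112,.127); box("nuts",.5,.63,-.13,.07,.1275,.134)
    box("board",.4,.65,-.35,-.2,.014,.022)
    box("platen",.5,.63,-.13,.07,.055,.1); box("mould",.5,.63,-.13,.07,.046,.056)
    box("lamp",.3,.7,-.8,-.2,.15,.9)
    m=ok&(Z>.15)&(Z<1)&(X>.25)&(X<1)&(Y<.4)&(Y>-.4); P=C[m]; print("tall",len(P),P.min(0),P.max(0))
    m=ok&(Z>.05)&(Z<.3)&(X>.6)&(Y<.1)&(Y>-.4); P=C[m]; print("behind",len(P), P[:,0].min(),np.percentile(P[:,2],[50,100]))
    save(im,c+"_press.png",(190,150,390,290) if c=="top" else (180,200,370,400),4 if c=="top" else 3)
E
python3 m.py
```

```text
top hubtop 138 [ 0.5784 -0.2781  0.0538] 0.05401661156879978 rect ((579.329833984375, -277.92083740234375), (26.665725708007812, 28.32701873779297), 87.69747924804688)
top grip top 63 [ 0.5186 -0.2723  0.0685] 0.0690206592900513 rect ((519.6106567382812, -271.78173828125), (18.815004348754883, 19.55972671508789), 89.50857543945312)
top screwtop 43 [ 0.5633 -0.0269  0.1576] 0.15786921125954168 rect ((564.2164306640625, -26.425207138061523), (15.050411224365234, 13.37697982788086), 32.73995590209961)
top shoulder 109 [ 0.5625 -0.0286  0.1356] 0.1347571518364299 rect ((562.6033935546875, -27.739925384521484), (36.46780014038086, 40.94340133666992), 87.62226867675781)
top cross 713 [ 0.5623 -0.0282  0.1221] 0.1224415521695481 rect ((564.2117919921875, -25.958328247070312), (152.26983642578125, 46.26218032836914), 77.02239227294922)
top nuts 277 [ 0.5626 -0.0264  0.1304] 0.13044386730849533 rect ((563.691162109375, -24.699058532714844), (137.99717712402344, 42.07588195800781), 84.19924926757812)
top board 2209 [ 0.5309 -0.2745  0.0182] 0.018282813248446717 rect ((525.310791015625, -274.23
[... 1607 characters left out ...]
5.6548461914062, -274.9571838378906), (248.5553436279297, 149.46176147460938), 0.11707516014575958)
side platen 1545 [ 0.5452 -0.0127  0.0733] 0.07345338789096745 rect ((543.3004150390625, -19.296401977539062), (146.16978454589844, 52.68278884887695), 70.34960174560547)
side mould 90 [0.556  0.0126 0.0486] 0.04856457594753938 rect ((546.9260864257812, -19.978851318359375), (133.78089904785156, 29.92218780517578), 73.41625213623047)
side lamp 13208 [ 0.398  -0.3762  0.3465] 0.3473215938316552 rect ((399.6769104003906, -408.421875), (218.63636779785156, 169.5484619140625), 10.071073532104492)
tall 58554 [ 0.309 -0.4    0.15 ] [0.9261 0.1119 0.4974]
behind 45157 0.6000640012239224 [0.218 0.3  ]
```

Run:
```python
import numpy as np
np.set_printoptions(precision=3,suppress=True)
for c in("top","side"):
    C=np.load("pics/"+c+"1.npz")["C"]; X,Y,Z=C[...,0],C[...,1],C[...,2]
    m=(X>.25)&(X<.66)&(Y<.1)&(Y>-.7)&(Z>.17)&(Z<.8); P=C[m]; print(c,len(P))
    for y in np.arange(-.65,.05,.05):
        q=P[abs(P[:,1]-y)<.025]
        if len(q)>5: print(round(y,2),len(q),q.min(0),q.max(0))
    for x in np.arange(.62,.9,.03):
        q=Z[(abs(X-x)<.015)&(Y<.1)&(Y>-.35)&(Z<.6)]; print("x",round(x,2),np.percentile(q,[50,95]) if len(q) else 0)
```

```text
top 18221
-0.6 568 [ 0.38  -0.624  0.332] [ 0.617 -0.575  0.648]
-0.55 2136 [ 0.297 -0.575  0.312] [ 0.564 -0.525  0.627]
-0.5 3133 [ 0.283 -0.525  0.292] [ 0.521 -0.475  0.594]
-0.45 4127 [ 0.283 -0.475  0.273] [ 0.66  -0.425  0.701]
-0.4 3553 [ 0.295 -0.425  0.265] [ 0.66  -0.375  0.703]
-0.35 3239 [ 0.334 -0.375  0.265] [ 0.66  -0.325  0.702]
-0.3 911 [ 0.405 -0.325  0.472] [ 0.66  -0.275  0.702]
-0.25 514 [ 0.649 -0.275  0.682] [ 0.66  -0.225  0.702]
-0.2 37 [ 0.658 -0.224  0.683] [ 0.66  -0.214  0.701]
x 0.62 [0.009 0.109]
x 0.65 [0.002 0.107]
x 0.68 [0.002 0.106]
x 0.71 [0.004 0.109]
x 0.74 [0.216 0.223]
x 0.77 [0.216 0.241]
x 0.8 [0.223 0.28 ]
x 0.83 [0.223 0.28 ]
x 0.86 [0.223 0.288]
x 0.89 [0.221 0.271]
side 13531
-0.5 73 [ 0.285 -0.509  0.297] [ 0.483 -0.475  0.413]
-0.45 1118 [ 0.283 -0.475  0.244] [ 0.521 -0.425  0.418]
-0.4 4530 [ 0.296 -0.425  0.216] [ 0.508 -0.375  0.456]
-0.35 7680 [ 0.335 -0.375  0.217] [ 0.475 -0.325  0.479]
-0.3 130 [ 0.394 -0.325  0.464] [ 0.436 -0.319  0.479]
x 0.62 [0.013 0.109]
x 0.65 [-0.     0.108]
x 0.68 [-0.001  0.107]
x 0.71 [0.003 0.108]
x 0.74 [0.203 0.219]
x 0.77 [0.095 0.224]
x 0.8 [0.218 0.275]
x 0.83 [0.122 0.271]
x 0.86 [0.217 0.284]
x 0.89 [0.218 0.468]
```

View pics/top_press.png

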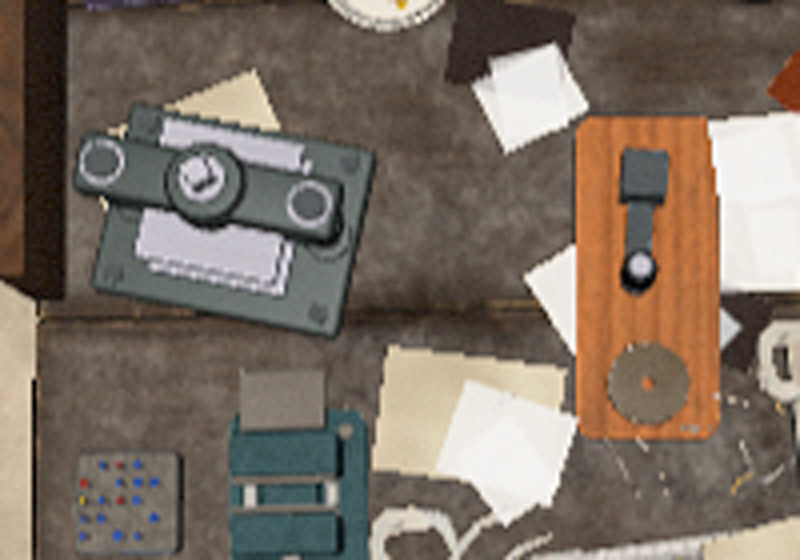

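View pics/side_press.png

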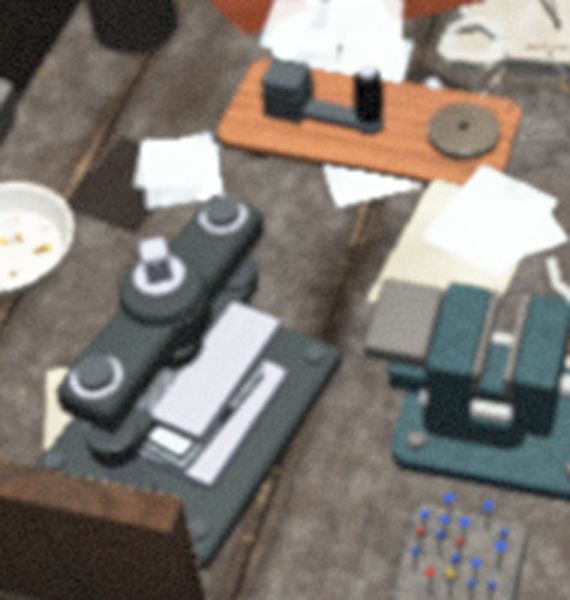

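```bash
cat >> h.py <<'E'
def row(x,y,z,yaw):
    "numbers for a tool-down pose with tool y at yaw degrees, from the pose now"
    s=ctrl.get_state(); R=s["tool_rot"]; p=s["eef_pos"]
    d=R.T@(np.array([x,y,z])-p)/.4; a=np.radians(yaw)
    ty=np.array([np.cos(a),np.sin(a),0]); tz=np.array([0,0,-1.]); T=np.stack([np.cross(ty,tz),ty,tz],1)
    r=cv2.Rodrigues(R.T@T)[0].ravel()/(np.pi/2)
    print(np.round(r,4),np.round(d,4),"t",s["clock"],"p",np.round(p,4),"yaw",np.degrees(np.arctan2(R[1,1],R[0,1])).round(1),"q",np.round(s["joint_positions"],2))
E
python3 - <<'E'
from h import *
for c in("top","side"):
    C=np.load("pics/"+c+"1.npz")["C"]; X,Y,Z=C[...,0],C[...,1],C[...,2]
    m=(X>.4)&(X<.72)&(Y>.07)&(Y<.2)&(Z>.06)&(Z<.6); P=C[m]; print(c,len(P),P.min(0),P.max(0))
row(.5785,-.278,.16,84.5); row(.5785,-.278,.19,84.5)
E
```

```text
top 1188 [0.51595123 0.07713234 0.06001703] [0.71979156 0.09838709 0.11845946]
side 3668 [0.51364268 0.07818308 0.06012807] [0.71996423 0.0998428  0.11194161]
[ 0.     -0.     -0.1921] [-1.6025 -1.643   0.1566] t 1.2 p [0.2421 0.5762 0.2227] yaw 67.2 q [-1.24  0.41 -0.01  1.6   0.01  1.13 -0.08]
[ 0.     -0.     -0.1921] [-1.6025 -1.643   0.0816] t 1.2 p [0.2421 0.5762 0.2227] yaw 67.2 q [-1.24  0.41 -0.01  1.6   0.01  1.13 -0.08]
```

Request:
{"method": "send_rows", "body": {
  "increments": [0, 0, -0.19, -0.7, -0.72, 0.02, 0.7, 0, 0, -0.19, -0.7, -0.72, 0.02, 0.7, 0, 0, -0.19, -0.7, -0.72, 0.02, 0.7, 0, 0, -0.19, -0.7, -0.72, 0.02, 0.7, 0, 0, -0.19, -0.7, -0.72, 0.02, 0.7, 0, 0, -0.19, -0.7, -0.72, 0.02, 0.7, 0, 0, -0.19, -0.7, -0.72, 0.02, 0.7, 0, 0, -0.19, -0.7, -0.72, 0.02, 0.7]
}}

```text
clock: 2.0
eef_pos: [0.3885, 0.2019, 0.215]
tool_rot: [[-0.995, 0.099, 0.001], [0.099, 0.995, 0.001], [-0.001, 0.001, -1.0]]
contact_force: [1.2, 1.0, 0.4]
opening: 0.0611
grasp_force: 0.0
```

```bash
python3 -c "
from h import *
row(.5785,-.278,.16,84.5)"
```

```text
[ 0.0006  0.0005 -0.0021] [-0.5915 -1.147   0.137 ] t 2.0 p [0.3885 0.2019 0.215 ] yaw 84.3 q [-0.71  0.09  0.12  2.04 -0.01  1.01  0.9 ]
```

Request:
{"method": "send_rows", "body": {
  "increments": [0, 0, 0, -0.46, -0.88, 0.02, 0.7, 0, 0, 0, -0.46, -0.88, 0.02, 0.7, 0, 0, 0, -0.46, -0.88, 0.02, 0.7, 0, 0, 0, -0.46, -0.88, 0.02, 0.7, 0, 0, 0, -0.46, -0.88, 0.02, 0.7, 0, 0, 0, -0.46, -0.88, 0.02, 0.7, 0, 0, 0, -0.46, -0.88, 0.02, 0.7, 0, 0, 0, -0.46, -0.88, 0.02, 0.7]
}}

```text
clock: 2.8
eef_pos: [0.5369, -0.1668, 0.2069]
tool_rot: [[-0.995, 0.099, 0.001], [0.099, 0.995, -0.0], [-0.001, -0.0, -1.0]]
contact_force: [0.5, 0.7, 0.1]
opening: 0.0618
grasp_force: 0.0
```

```bash
python3 -c "
from h import *
row(.5785,-.278,.10,84.5)"
```

```text
[-0.      0.0005 -0.0021] [-0.1308 -0.2663  0.2674] t 2.8 p [ 0.5369 -0.1668  0.2069] yaw 84.3 q [-0.12  0.33  0.43  1.79 -0.16  1.05  1.84]
```

Request:
{"method": "send_rows", "body": {
  "increments": [0, 0, 0, -0.13, -0.265, 0.05, 0.7, 0, 0, 0, -0.13, -0.265, 0.05, 0.7, 0, 0, 0, -0.13, -0.265, 0.05, 0.7, 0, 0, 0, -0.13, -0.265, 0.26, 0.7, 0, 0, 0, -0.13, -0.265, 0.26, 0.7, 0, 0, 0, -0.13, -0.265, 0.26, 0.7]
}}

```text
clock: 3.4
eef_pos: [0.5745, -0.2738, 0.0979]
tool_rot: [[-0.995, 0.099, -0.008], [0.099, 0.995, 0.003], [0.008, 0.002, -1.0]]
contact_force: [0.1, -0.3, 0.7]
opening: 0.0619
grasp_force: 0.0
```

```bash
python3 -c "
from h import *
row(.5785,-.278,.026,84.5)
im=ctrl.get_image('side');save(im,'s2.png',(200,130,400,280),4)"
```

```text
[ 0.0015 -0.0052 -0.0022] [-0.0124 -0.0099  0.1795] t 3.4 p [ 0.5745 -0.2738  0.0979] yaw 84.3 q [ 0.09  0.58  0.41  1.7  -0.28  0.92  2.07]
```

View pics/s2.png

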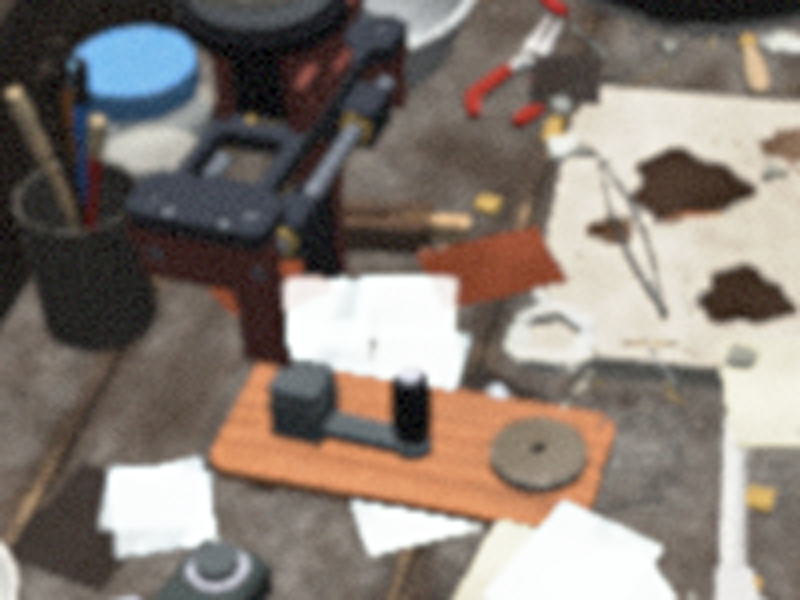

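Request:
{"method": "send_rows", "body": {
  "increments": [0, 0, 0, -0.008, -0.006, 0.13, 0.7, 0, 0, 0, -0.008, -0.006, 0.13, 0.7, 0, 0, 0, -0.008, -0.006, 0.13, 0.7]
}}

```text
clock: 3.75
eef_pos: [0.5808, -0.278, 0.0521]
tool_rot: [[-0.995, 0.099, 0.0], [0.099, 0.995, -0.0], [-0.0, -0.0, -1.0]]
contact_force: [-0.0, -0.6, 0.3]
opening: 0.0615
grasp_force: 0.0
```

```bash
python3 -c "
from h import *
row(.5785,-.278,.026,84.5)"
```

```text
[-0.     0.    -0.002] [ 0.0057 -0.0005  0.0651] t 3.75 p [ 0.5808 -0.278   0.0521] yaw 84.3 q [ 0.11  0.65  0.38  1.72 -0.31  0.84  2.1 ]
```

Request:
{"method": "send_rows", "body": {
  "increments": [0, 0, 0, 0.006, 0, 0.055, 0.7, 0, 0, 0, 0.006, 0, 0.055, 0.7, 0, 0, 0, 0.006, 0, 0.055, 0.7, 0, 0, 0, 0.006, 0, 0.055, 0.2, 0, 0, 0, 0.006, 0, 0.055, 0.2, 0, 0, 0, 0.006, 0, 0.055, 0.2, 0, 0, 0, 0.006, 0, 0.055, 0.2, 0, 0, 0, 0.006, 0, 0.055, 0.2],
  "grip_force": 40
}}

```text
clock: 4.55
eef_pos: [0.5782, -0.2782, 0.029]
tool_rot: [[-0.995, 0.099, 0.001], [0.099, 0.995, -0.001], [-0.001, -0.001, -1.0]]
contact_force: [-0.8, -1.1, 2.5]
opening: 0.028
grasp_force: 39.8
```

```bash
python3 -c "
from h import *
row(.5785,-.278,.19,84.5)"
```

```text
[-0.0003  0.0004 -0.0023] [-9.000e-04  4.000e-04 -4.025e-01] t 4.55 p [ 0.5782 -0.2782  0.029 ] yaw 84.3 q [ 0.12  0.67  0.37  1.73 -0.32  0.79  2.11]
```

Request:
{"method": "send_rows", "body": {
  "increments": [0, 0, 0, 0, 0, -0.1, 0.2, 0, 0, 0, 0, 0, -0.43, 0.2, 0, 0, 0, 0, 0, -0.43, 0.2, 0, 0, 0, 0, 0, -0.43, 0.2, 0, 0, 0, 0, 0, -0.43, 0.2]
}}

```text
clock: 5.05
eef_pos: [0.58, -0.2792, 0.2058]
tool_rot: [[-0.995, 0.1, 0.007], [0.1, 0.995, -0.003], [-0.008, -0.002, -1.0]]
contact_force: [0.2, 0.1, -3.0]
opening: 0.0279
grasp_force: 39.8
```

```bash
python3 -c "
from h import *
row(.563,-.0262,.2,32)"
```

```text
[0.0012 0.0051 0.581 ] [0.1054 0.625  0.0125] t 5.05 p [ 0.58   -0.2792  0.2058] yaw 84.3 q [ 0.06  0.48  0.45  1.6  -0.23  1.11  2.04]
```

Request:
{"method": "send_rows", "body": {
  "increments": [0, 0, 0.58, 0.106, 0.624, 0, 0.2, 0, 0, 0.58, 0.106, 0.624, 0, 0.2, 0, 0, 0.58, 0.106, 0.624, 0, 0.2, 0, 0, 0.58, 0.106, 0.624, 0, 0.2, 0, 0, 0.58, 0.106, 0.624, 0, 0.2, 0, 0, 0.58, 0.106, 0.624, 0, 0.2, 0, 0, 0.58, 0.106, 0.624, 0, 0.2, 0, 0, 0.58, 0.106, 0.624, 0, 0.2]
}}

```text
clock: 5.85
eef_pos: [0.5596, -0.0242, 0.1991]
tool_rot: [[-0.533, 0.846, -0.003], [0.846, 0.533, -0.001], [0.001, -0.003, -1.0]]
contact_force: [-0.2, 0.5, -1.9]
opening: 0.0277
grasp_force: 39.8
```

```bash
cat > m2.py <<'E'
from h import *
import sys
np.set_printoptions(precision=4,suppress=True)
row(.563,-.0262,.2,32)
for c in("side","top"):
    im=ctrl.get_image(c)
    for t in["crank_hub","crank_socket","crank_grip","screw_square"]:
        print(c,t,[(round(q["p"],2),w(im,q["xyz"])) for q in ctrl.landmark_of(c,t)[:1]])
    if c=="side": save(im,sys.argv[1],(160,150,360,300),4)
E
python3 m2.py s3.png
```

```text
[-0.0016 -0.0006  0.0021] [-0.0088  0.0045 -0.0022] t 5.85 p [ 0.5596 -0.0242  0.1991] yaw 32.2 q [-0.52  0.36  0.62  1.81 -0.24  1.04  0.75]
side crank_hub [(0.77, array([ 0.5568, -0.026 ,  0.2084]))]
side crank_socket [(0.61, array([ 0.5584, -0.0204,  0.1894]))]
side crank_grip [(0.58, array([ 0.5608, -0.0286,  0.06  ]))]
side screw_square [(0.53, array([ 0.5657, -0.0265,  0.1381]))]
top crank_hub []
top crank_socket [(0.66, array([ 0.3877,  0.0376, -0.0025]))]
top crank_grip [(0.64, array([0.5281, 0.021 , 0.22  ]))]
top screw_square [(0.44, array([ 0.5636, -0.0253,  0.1396]))]
```

View pics/s3.png

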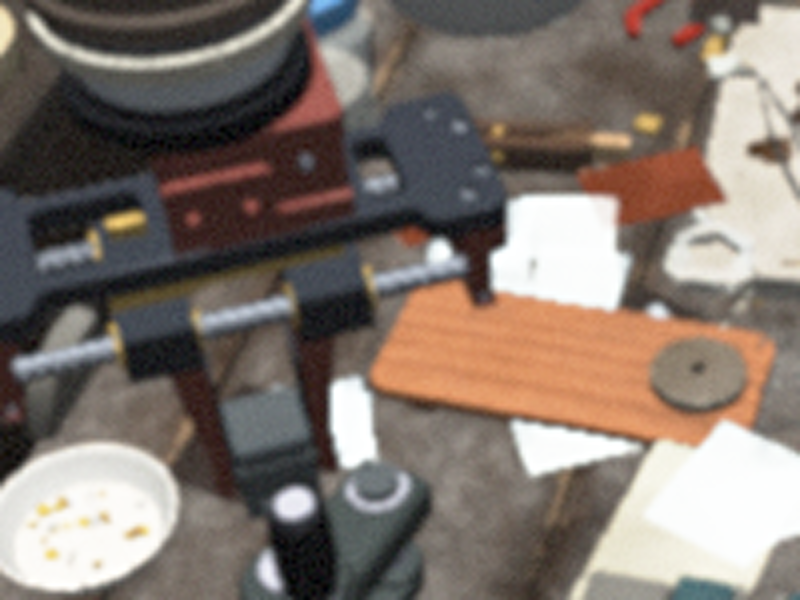

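```bash
cat > m3.py <<'E'
from h import *
np.set_printoptions(precision=4,suppress=True)
row(.563,-.0262,.2,32)
for c in("side","top"):
    im=ctrl.get_image(c); C=cloud(im); X,Y,Z=C[...,0],C[...,1],C[...,2]
    for n,cx,cy,z in(("hub",.56,-.025,.224),("grip",.529,.022,.238)):
        m=(im["depth"]>0)&(np.hypot(X-cx,Y-cy)<.022)&(abs(Z-z)<.006); P=C[m]
        if len(P)>5:
            print(c,n,len(P),P.mean(0),cv2.minAreaRect((P[:,:2]*1000).astype(np.float32)))
E
python3 m3.py
```

```text
[ 0.0001 -0.      0.001 ] [-0.0046  0.0042  0.0018] t 6.35 p [ 0.5606 -0.0255  0.2007] yaw 32.1 q [-0.52  0.36  0.62  1.81 -0.24  1.04  0.75]
side hub 362 [ 0.5583 -0.0223  0.2239] ((559.603759765625, -24.980121612548828), (39.13486862182617, 28.30221939086914), 31.814414978027344)
side grip 176 [0.5269 0.028  0.2386] ((527.6009521484375, 26.75122833251953), (18.231714248657227, 17.232376098632812), 12.935876846313477)
top grip 64 [0.5274 0.0238 0.2395] ((528.3634033203125, 24.80742645263672), (18.46813201904297, 18.285863876342773), 23.10007095336914)
```

Request:
{"method": "send_rows", "body": {
  "increments": [0, 0, 0, -0.007, 0.0055, 0, 0.2, 0, 0, 0, -0.007, 0.0055, 0.05, 0.2, 0, 0, 0, -0.007, 0.0055, 0.075, 0.2, 0, 0, 0, -0.007, 0.0055, 0.085, 0.2, 0, 0, 0, -0.007, 0.0055, 0.09, 0.2, 0, 0, 0, -0.007, 0.0055, 0.09, 0.2]
}}

```text
clock: 7.05
eef_pos: [0.5638, -0.0266, 0.1647]
tool_rot: [[-0.531, 0.847, -0.001], [0.847, 0.531, -0.0], [0.0, -0.001, -1.0]]
contact_force: [-0.8, -0.2, -2.7]
opening: 0.0278
grasp_force: 39.8
```

```bash
python3 -c "
from h import *
row(.564,-.0267,.149,32); print(ctrl.get_state()['moment'])"
```

```text
[-0.0004 -0.0001  0.0011] [-0.0005  0.0004  0.0391] t 7.05 p [ 0.5638 -0.0266  0.1647] yaw 32.1 q [-0.5   0.41  0.6   1.84 -0.28  0.97  0.78]
[-0.17367162  0.214776   -0.01937056]
```

Underside is at ~0.153, past the tip with no side force. Continue down.

Request:
{"method": "send_rows", "body": {
  "increments": [0, 0, 0, 0, 0, 0.01, 0.2, 0, 0, 0, 0, 0, 0.018, 0.2, 0, 0, 0, 0, 0, 0.025, 0.2, 0, 0, 0, 0, 0, 0.025, 0.2]
}}

```text
clock: 7.45
eef_pos: [0.5636, -0.0267, 0.1542]
tool_rot: [[-0.531, 0.847, -0.001], [0.847, 0.531, -0.0], [0.0, -0.001, -1.0]]
contact_force: [-1.6, -2.7, -4.2]
opening: 0.0276
grasp_force: 39.8
```

Request:
{"method": "send_rows", "body": {
  "increments": [0, 0, 0, 0, 0, 0.008, 0.2, 0, 0, 0, 0, 0, 0.015, 0.2, 0, 0, 0, 0, 0, 0.019, 0.2, 0, 0, 0, 0, 0, 0.019, 0.2]
}}

```text
clock: 7.85
eef_pos: [0.5638, -0.0268, 0.1488]
tool_rot: [[-0.531, 0.847, 0.0], [0.847, 0.531, 0.001], [0.001, 0.001, -1.0]]
contact_force: [-10.6, -3.1, 20.0]
opening: 0.028
grasp_force: 39.8
```

```bash
python3 -c "
from h import *
row(.564,-.0267,.149,32); print(ctrl.get_state()['moment'])"
```

```text
[ 0.0004 -0.0006  0.0008] [-0.0001  0.0006 -0.0005] t 7.85 p [ 0.5638 -0.0268  0.1488] yaw 32.1 q [-0.49  0.43  0.59  1.86 -0.29  0.94  0.8 ]
[-0.53121559  2.59492306 -0.07808741]
```

Request:
{"method": "send_rows", "body": {
  "increments": [0, 0, 0, 0, 0, -0.003, 0.5, 0, 0, 0, 0, 0, -0.003, 0.5, 0, 0, 0, 0, 0, -0.003, 0.5, 0, 0, 0, 0, 0, -0.15, 0.5, 0, 0, 0, 0, 0, -0.15, 0.5, 0, 0, 0, 0.15, 0, -0.15, 0.5, 0, 0, 0, 0.15, 0, -0.15, 0.5, 0, 0, 0, 0.15, 0, -0.15, 0.5]
}}

```text
clock: 8.65
eef_pos: [0.5316, 0.0269, 0.207]
tool_rot: [[-0.535, 0.845, 0.0], [0.845, 0.535, 0.001], [0.001, 0.001, -1.0]]
contact_force: [0.9, 0.5, -1.0]
opening: 0.044
grasp_force: 0.0
```

```bash
cat > m4.py <<'E'
from h import *
np.set_printoptions(precision=4,suppress=True)
row(.5319,.0240,.151,32)
for c in("side","top"):
    im=ctrl.get_image(c); C=cloud(im); X,Y,Z=C[...,0],C[...,1],C[...,2]
    for n,cx,cy,z in(("hub",.564,-.027,.174),("grip",.532,.024,.188)):
        m=(im["depth"]>0)&(np.hypot(X-cx,Y-cy)<.022)&(abs(Z-z)<.005); P=C[m]
        if len(P)>5:
            print(c,n,len(P),P.mean(0),cv2.minAreaRect((P[:,:2]*1000).astype(np.float32)))
E
python3 m4.py
```

```text
[ 0.0005 -0.0007  0.0038] [-0.0067 -0.0033  0.1399] t 8.65 p [0.5316 0.0269 0.207 ] yaw 32.3 q [-0.64  0.3   0.62  1.87 -0.2   1.03  0.63]
side hub 268 [ 0.562  -0.0241  0.173 ] ((562.2044677734375, -24.709014892578125), (26.514894485473633, 30.03239631652832), 32.4957275390625)
side grip 111 [0.5297 0.0273 0.1864] ((530.3894653320312, 25.560096740722656), (15.540017127990723, 18.628095626831055), 20.94441032409668)
top hub 165 [ 0.5635 -0.0254  0.1743] ((563.6677856445312, -25.083984375), (27.78199577331543, 28.0643367767334), 29.796201705932617)
```

Request:
{"method": "send_rows", "body": {
  "increments": [0, 0, 0, -0.004, -0.003, 0.0, 0.5, 0, 0, 0, -0.004, -0.003, 0.13, 0.5, 0, 0, 0, -0.004, -0.003, 0.13, 0.5, 0, 0, 0, -0.004, -0.003, 0.14, 0.5, 0, 0, 0, -0.004, -0.003, 0.14, 0.15, 0, 0, 0, -0.004, -0.003, 0.14, 0.15, 0, 0, 0, -0.004, -0.003, 0.14, 0.15, 0, 0, 0, -0.004, -0.003, 0.14, 0.15],
  "grip_force": 30
}}

```text
clock: 9.55
eef_pos: [0.5325, 0.0225, 0.152]
tool_rot: [[-0.532, 0.847, 0.002], [0.847, 0.532, 0.0], [-0.0, 0.002, -1.0]]
contact_force: [0.1, -0.7, 1.5]
opening: 0.0203
grasp_force: 30.0
```

```bash
cat > arc.py <<'E'
from h import *
import sys
# rows leading the grip clockwise about O: args start-angle, n rows, deg per row
O=np.array([.5638,-.0268]); a0,n,st=map(float,sys.argv[1:4])
s=ctrl.get_state(); R=s["tool_rot"]; f=s["contact_force"]; p=s["eef_pos"]
v=p[:2]-O; th=np.arctan2(v[1],v[0]); t=np.array([np.sin(th),-np.cos(th)])
print("t",s["clock"],"p",p.round(4),"r",np.hypot(*v).round(4),"ang",np.degrees(th).round(1),"F cw",(-f[:2]@t).round(1),"Frad",(f[:2]@v/np.hypot(*v)).round(1),"Fz",f[2].round(1),"open",round(s["opening"],4))
q0=np.radians(a0); c0=np.array([np.cos(q0),np.sin(q0)])
for i in range(1,int(n)+1):
    q=q0-np.radians(st)*i; d=.06*(np.array([np.cos(q),np.sin(q)])-c0)
    e=R.T@np.array([*d,0])/.4; print(np.round(e[:2],3),end=" ")
print()
E
python3 arc.py 122 8 5
```

```text
t 9.55 p [0.5325 0.0225 0.152 ] r 0.0584 ang 122.4 F cw 0.3 Frad -0.7 Fz 1.5 open 0.0203
[-0.001  0.013] [-0.002  0.026] [-0.005  0.039] [-0.009  0.051] [-0.014  0.063] [-0.02   0.075] [-0.027  0.086] [-0.035  0.096]
```

Request:
{"method": "send_rows", "body": {
  "increments": [0, 0, 0, 0, 0.013, 0, 0.15, 0, 0, 0, 0, 0.026, 0, 0.15, 0, 0, 0, -0.002, 0.039, 0, 0.15, 0, 0, 0, -0.006, 0.051, 0, 0.15, 0, 0, 0, -0.011, 0.063, 0, 0.15, 0, 0, 0, -0.017, 0.075, 0, 0.15, 0, 0, 0, -0.024, 0.086, 0, 0.15, 0, 0, 0, -0.032, 0.096, 0, 0.15]
}}

```text
clock: 10.35
eef_pos: [0.571, 0.0312, 0.1515]
tool_rot: [[-0.531, 0.847, -0.002], [0.847, 0.531, -0.001], [0.0, -0.002, -1.0]]
contact_force: [-5.2, -3.4, 9.5]
opening: 0.021
grasp_force: 30.1
```

```bash
python3 arc.py 82 8 7
```

```text
t 10.35 p [0.571  0.0312 0.1515] r 0.0584 ang 82.9 F cw 4.8 Frad -4.0 Fz 9.5 open 0.021
[-0.013  0.013] [-0.027  0.025] [-0.042  0.035] [-0.059  0.043] [-0.076  0.048] [-0.094  0.052] [-0.112  0.053] [-0.131  0.053]
```

Request:
{"method": "send_rows", "body": {
  "increments": [0, 0, 0, -0.015, 0.011, -0.002, 0.15, 0, 0, 0, -0.029, 0.023, -0.002, 0.15, 0, 0, 0, -0.044, 0.033, -0.002, 0.15, 0, 0, 0, -0.06, 0.041, -0.002, 0.15, 0, 0, 0, -0.077, 0.046, -0.002, 0.15, 0, 0, 0, -0.095, 0.05, -0.002, 0.15, 0, 0, 0, -0.113, 0.051, -0.002, 0.15, 0, 0, 0, -0.131, 0.051, -0.002, 0.15]
}}

```text
clock: 11.15
eef_pos: [0.617, 0.0005, 0.1528]
tool_rot: [[-0.533, 0.846, 0.0], [0.846, 0.533, 0.003], [0.002, 0.002, -1.0]]
contact_force: [-2.9, 3.7, 9.5]
opening: 0.0206
grasp_force: 30.1
```

```bash
sed -i 's/.5638,-.0268/.5647,-.0282/' arc.py; python3 arc.py 26 8 7
```

```text
t 11.15 p [6.170e-01 5.000e-04 1.528e-01] r 0.0597 ang 28.7 F cw 4.6 Frad -0.8 Fz 9.5 open 0.0206
[-0.018 -0.003] [-0.036 -0.008] [-0.052 -0.016] [-0.068 -0.025] [-0.083 -0.036] [-0.096 -0.049] [-0.107 -0.064] [-0.116 -0.079]
```

Request:
{"method": "send_rows", "body": {
  "increments": [0, 0, 0, -0.018, -0.003, 0, 0.15, 0, 0, 0, -0.036, -0.008, 0, 0.15, 0, 0, 0, -0.052, -0.016, 0, 0.15, 0, 0, 0, -0.068, -0.025, 0, 0.15, 0, 0, 0, -0.083, -0.036, 0, 0.15, 0, 0, 0, -0.096, -0.049, 0, 0.15, 0, 0, 0, -0.107, -0.064, 0, 0.15, 0, 0, 0, -0.116, -0.079, 0, 0.15]
}}

```text
clock: 11.95
eef_pos: [0.6184, -0.0567, 0.1538]
tool_rot: [[-0.533, 0.846, 0.008], [0.846, 0.533, 0.001], [-0.004, 0.007, -1.0]]
contact_force: [8.4, 0.9, 5.7]
opening: 0.0205
grasp_force: 30.0
```

```bash
python3 arc.py -30 8 7
```

```text
t 11.95 p [ 0.6184 -0.0567  0.1538] r 0.0608 ang -28.0 F cw 4.7 Frad 7.0 Fz 5.7 open 0.0205
[-0.008 -0.017] [-0.013 -0.034] [-0.016 -0.052] [-0.017 -0.07 ] [-0.016 -0.089] [-0.013 -0.107] [-0.007 -0.124] [ 0.    -0.141]
```

Request:
{"method": "send_rows", "body": {
  "increments": [0, 0, 0, -0.01, -0.015, 0, 0.15, 0, 0, 0, -0.017, -0.031, 0, 0.15, 0, 0, 0, -0.02, -0.049, 0, 0.15, 0, 0, 0, -0.021, -0.067, 0, 0.15, 0, 0, 0, -0.02, -0.086, 0, 0.15, 0, 0, 0, -0.017, -0.104, 0, 0.15, 0, 0, 0, -0.011, -0.121, 0, 0.15, 0, 0, 0, -0.004, -0.138, 0, 0.15]
}}

```text
clock: 12.75
eef_pos: [0.5711, -0.0895, 0.1534]
tool_rot: [[-0.531, 0.847, 0.006], [0.847, 0.531, -0.002], [-0.005, 0.004, -1.0]]
contact_force: [4.2, -3.4, 5.2]
opening: 0.0204
grasp_force: 30.0
```

```bash
python3 arc.py -86 8 4
```

```text
t 12.75 p [ 0.5711 -0.0895  0.1534] r 0.0617 ang -84.1 F cw 3.8 Frad 3.8 Fz 5.2 open 0.0204
[ 0.005 -0.009] [ 0.011 -0.018] [ 0.018 -0.026] [ 0.025 -0.034] [ 0.032 -0.041] [ 0.04  -0.048] [ 0.049 -0.054] [ 0.058 -0.059]
```

Request:
{"method": "send_rows", "body": {
  "increments": [0, 0, 0, 0.003, -0.01, 0, 0.15, 0, 0, 0, 0.009, -0.019, 0, 0.15, 0, 0, 0, 0.016, -0.027, 0, 0.15, 0, 0, 0, 0.023, -0.035, 0, 0.15, 0, 0, 0, 0.03, -0.042, 0, 0.15, 0, 0, 0, 0.038, -0.049, 0, 0.15, 0, 0, 0, 0.047, -0.055, 0, 0.15, 0, 0, 0, 0.056, -0.06, 0, 0.15]
}}

```text
clock: 13.55
eef_pos: [0.538, -0.0835, 0.1532]
tool_rot: [[-0.531, 0.848, 0.004], [0.848, 0.531, -0.002], [-0.004, 0.003, -1.0]]
contact_force: [2.2, -6.4, 7.8]
opening: 0.0204
grasp_force: 30.0
```

```bash
sed -i 's/.5647,-.0282/.565,-.0292/' arc.py; python3 arc.py -118 8 4
```

```text
t 13.55 p [ 0.538  -0.0835  0.1532] r 0.0606 ang -116.4 F cw 4.8 Frad 4.7 Fz 7.8 open 0.0204
[ 0.009 -0.005] [ 0.019 -0.009] [ 0.029 -0.013] [ 0.039 -0.016] [ 0.049 -0.018] [ 0.059 -0.019] [ 0.07 -0.02] [ 0.08 -0.02]
```

Request:
{"method": "send_rows", "body": {
  "increments": [0, 0, 0, 0.008, -0.008, 0, 0.15, 0, 0, 0, 0.018, -0.012, 0, 0.15, 0, 0, 0, 0.028, -0.016, 0, 0.15, 0, 0, 0, 0.038, -0.019, 0, 0.15, 0, 0, 0, 0.048, -0.021, 0, 0.15, 0, 0, 0, 0.058, -0.022, 0, 0.15, 0, 0, 0, 0.069, -0.023, 0, 0.15, 0, 0, 0, 0.079, -0.023, 0, 0.15]
}}

```text
clock: 14.35
eef_pos: [0.5134, -0.0609, 0.1531]
tool_rot: [[-0.531, 0.847, 0.004], [0.847, 0.531, -0.001], [-0.003, 0.003, -1.0]]
contact_force: [1.2, -3.7, 7.3]
opening: 0.0206
grasp_force: 30.0
```

```bash
python3 arc.py -150 8 4
```

```text
t 14.35 p [ 0.5134 -0.0609  0.1531] r 0.0605 ang -148.4 F cw 3.8 Frad 1.0 Fz 7.3 open 0.0206
[0.01  0.001] [0.021 0.002] [0.031 0.004] [0.041 0.007] [0.051 0.011] [0.061 0.015] [0.07 0.02] [0.079 0.026]
```

Still free. Continue.

Request:
{"method": "send_rows", "body": {
  "increments": [0, 0, 0, 0.01, 0.001, 0, 0.15, 0, 0, 0, 0.021, 0.002, 0, 0.15, 0, 0, 0, 0.031, 0.004, 0, 0.15, 0, 0, 0, 0.041, 0.007, 0, 0.15, 0, 0, 0, 0.051, 0.011, 0, 0.15, 0, 0, 0, 0.061, 0.015, 0, 0.15, 0, 0, 0, 0.07, 0.02, 0, 0.15, 0, 0, 0, 0.079, 0.026, 0, 0.15]
}}

```text
clock: 15.15
eef_pos: [0.5048, -0.0286, 0.1529]
tool_rot: [[-0.531, 0.847, 0.002], [0.847, 0.531, -0.001], [-0.002, 0.002, -1.0]]
contact_force: [-0.9, -3.5, 9.2]
opening: 0.0206
grasp_force: 30.0
```

```bash
python3 arc.py 178 8 4
```

```text
t 15.15 p [ 0.5048 -0.0286  0.1529] r 0.0602 ang 179.4 F cw 3.5 Frad 0.9 Fz 9.2 open 0.0206
[0.008 0.006] [0.016 0.013] [0.024 0.02 ] [0.031 0.028] [0.037 0.036] [0.043 0.045] [0.048 0.054] [0.053 0.063]
```

Request:
{"method": "send_rows", "body": {
  "increments": [0, 0, 0, 0.008, 0.006, 0, 0.15, 0, 0, 0, 0.016, 0.013, 0, 0.15, 0, 0, 0, 0.024, 0.02, 0, 0.15, 0, 0, 0, 0.031, 0.028, 0, 0.15, 0, 0, 0, 0.037, 0.036, 0, 0.15, 0, 0, 0, 0.043, 0.045, 0, 0.15, 0, 0, 0, 0.048, 0.054, 0, 0.15, 0, 0, 0, 0.053, 0.063, 0, 0.15]
}}

```text
clock: 15.95
eef_pos: [0.5145, 0.0031, 0.1528]
tool_rot: [[-0.531, 0.847, 0.001], [0.847, 0.531, -0.0], [-0.001, 0.001, -1.0]]
contact_force: [-2.7, -3.2, 10.1]
opening: 0.0207
grasp_force: 30.0
```

```bash
python3 arc.py 146 8 4
```

```text
t 15.95 p [0.5145 0.0031 0.1528] r 0.06 ang 147.4 F cw 4.2 Frad 0.5 Fz 10.1 open 0.0207
[0.004 0.01 ] [0.007 0.02 ] [0.01 0.03] [0.011 0.04 ] [0.013 0.051] [0.013 0.061] [0.012 0.071] [0.011 0.082]
```

Request:
{"method": "send_rows", "body": {
  "increments": [0, 0, 0, 0.004, 0.01, 0, 0.15, 0, 0, 0, 0.007, 0.02, 0, 0.15, 0, 0, 0, 0.01, 0.03, 0, 0.15, 0, 0, 0, 0.011, 0.04, 0, 0.15, 0, 0, 0, 0.013, 0.051, 0, 0.15, 0, 0, 0, 0.013, 0.061, 0, 0.15, 0, 0, 0, 0.012, 0.071, 0, 0.15]
}}

```text
clock: 16.65
eef_pos: [0.5352, 0.0228, 0.1525]
tool_rot: [[-0.532, 0.847, -0.001], [0.847, 0.532, 0.0], [0.001, -0.0, -1.0]]
contact_force: [-3.9, -0.5, 9.1]
opening: 0.0205
grasp_force: 30.0
```

```bash
python3 arc.py 118 8 4
```

```text
t 16.65 p [0.5352 0.0228 0.1525] r 0.0599 ang 119.8 F cw 3.7 Frad 1.5 Fz 9.1 open 0.0205
[-0.001  0.01 ] [-0.003  0.021] [-0.006  0.031] [-0.009  0.041] [-0.013  0.051] [-0.017  0.06 ] [-0.023  0.069] [-0.028  0.078]
```

Request:
{"method": "send_rows", "body": {
  "increments": [0, 0, 0, -0.001, 0.01, 0, 0.15, 0, 0, 0, -0.003, 0.021, 0, 0.15, 0, 0, 0, -0.006, 0.031, 0, 0.15, 0, 0, 0, -0.009, 0.041, 0, 0.15, 0, 0, 0, -0.013, 0.051, 0, 0.15, 0, 0, 0, -0.017, 0.06, 0, 0.15]
}}

```text
clock: 17.25
eef_pos: [0.5591, 0.0303, 0.1525]
tool_rot: [[-0.532, 0.847, -0.001], [0.847, 0.532, 0.001], [0.001, -0.0, -1.0]]
contact_force: [-3.0, -0.7, 10.9]
opening: 0.0203
grasp_force: 30.0
```

```bash
python3 arc.py 94 8 4
```

```text
t 17.25 p [0.5591 0.0303 0.1525] r 0.0598 ang 95.6 F cw 3.1 Frad -0.4 Fz 10.9 open 0.0203
[-0.005  0.009] [-0.011  0.018] [-0.018  0.026] [-0.025  0.034] [-0.032  0.041] [-0.04   0.048] [-0.049  0.054] [-0.058  0.059]
```

Request:
{"method": "send_rows", "body": {
  "increments": [0, 0, 0, -0.005, 0.009, 0, 0.15, 0, 0, 0, -0.011, 0.018, 0, 0.15, 0, 0, 0, -0.018, 0.026, 0, 0.15, 0, 0, 0, -0.025, 0.034, 0, 0.15, 0, 0, 0, -0.032, 0.041, 0, 0.15, 0, 0, 0, -0.04, 0.048, 0, 0.15]
}}

```text
clock: 17.85
eef_pos: [0.5835, 0.0275, 0.1526]
tool_rot: [[-0.533, 0.846, -0.002], [0.846, 0.533, 0.002], [0.002, -0.001, -1.0]]
contact_force: [-5.7, 1.7, 11.1]
opening: 0.0203
grasp_force: 30.0
```

```bash
python3 arc.py 70 8 4; python3 -c "
from h import *
for c in ('side','top'):
  im=ctrl.get_image(c)
  for t in ('platen','mould','screw_square','crank_hub','crank_grip'):
    print(c,t,[(round(q['p'],2),w(im,q['xyz']).round(4)) for q in ctrl.landmark_of(c,t)[:2]])
  if c=='side': save(im,'s5.png',(160,180,360,330),4)"
```

```text
t 17.85 p [0.5835 0.0275 0.1526] r 0.0597 ang 72.0 F cw 6.0 Frad -0.2 Fz 11.1 open 0.0203
[-0.008  0.006] [-0.017  0.012] [-0.027  0.017] [-0.036  0.021] [-0.046  0.024] [-0.056  0.027] [-0.066  0.029] [-0.077  0.031] 
side platen [(0.81, array([ 0.5623, -0.0298,  0.0474]))]
side mould []
side screw_square []
side crank_hub [(0.93, array([ 0.5628, -0.0275,  0.1519]))]
side crank_grip [(0.69, array([0.584 , 0.0304, 0.165 ]))]
top platen [(0.98, array([ 0.5614, -0.0265,  0.0497]))]
top mould []
top screw_square []
top crank_hub [(0.67, array([ 0.5615, -0.0273,  0.1582]))]
top crank_grip []
```

View pics/s5.png

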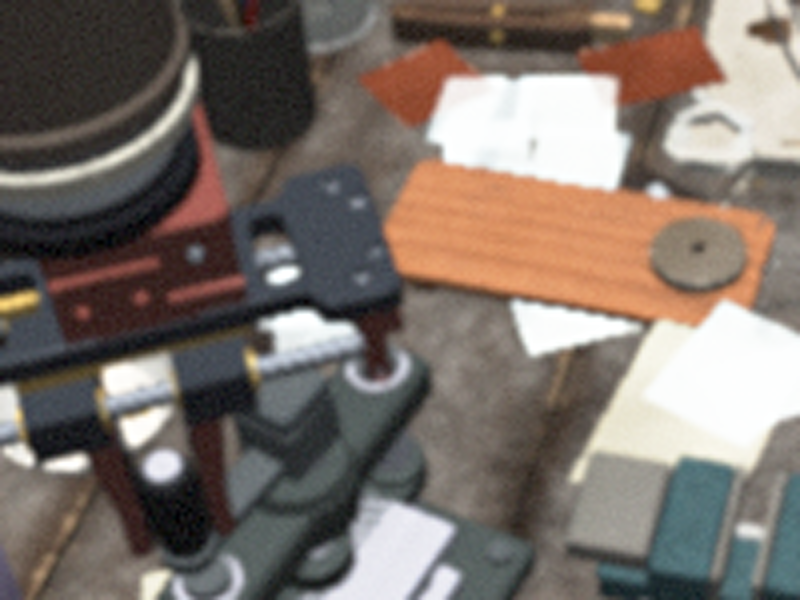

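Request:
{"method": "send_rows", "body": {
  "increments": [0, 0, 0, -0.008, 0.006, 0, 0.15, 0, 0, 0, -0.017, 0.012, 0, 0.15, 0, 0, 0, -0.027, 0.017, 0, 0.15, 0, 0, 0, -0.036, 0.021, 0, 0.15]
}}

```text
clock: 18.85
eef_pos: [0.5979, 0.0206, 0.1526]
tool_rot: [[-0.533, 0.846, -0.003], [0.846, 0.533, 0.003], [0.004, -0.001, -1.0]]
contact_force: [-6.4, 4.1, 13.5]
opening: 0.0203
grasp_force: 30.1
```

```bash
python3 arc.py 54 5 3
```

```text
t 18.85 p [0.5979 0.0206 0.1526] r 0.0597 ang 56.5 F cw 7.6 Frad -0.1 Fz 13.5 open 0.0203
[-0.007  0.003] [-0.015  0.005] [-0.022  0.007] [-0.03   0.009] [-0.038  0.01 ]
```

Request:
{"method": "send_rows", "body": {
  "increments": [0, 0, 0, -0.007, 0.003, 0, 0.15, 0, 0, 0, -0.015, 0.005, 0, 0.15, 0, 0, 0, -0.022, 0.007, 0, 0.15, 0, 0, 0, -0.027, 0.008, 0, 0.15]
}}

```text
clock: 19.25
eef_pos: [0.6061, 0.0141, 0.1526]
tool_rot: [[-0.533, 0.846, -0.003], [0.846, 0.533, 0.004], [0.005, -0.001, -1.0]]
contact_force: [-8.1, 5.5, 14.1]
opening: 0.0203
grasp_force: 30.1
```

```bash
python3 arc.py 43 5 3
```

```text
t 19.25 p [0.6061 0.0141 0.1526] r 0.0597 ang 46.5 F cw 9.7 Frad -1.6 Fz 14.1 open 0.0203
[-0.008  0.001] [-0.016  0.002] [-0.023  0.003] [-0.031  0.003] [-0.039  0.002]
```

Request:
{"method": "send_rows", "body": {
  "increments": [0, 0, 0, 0, 0, 0, 0.15, 0, 0, 0, 0, 0, 0, 0.15, 0, 0, 0, 0, 0, 0, 0.15]
}}

```text
clock: 19.55
eef_pos: [0.6062, 0.014, 0.1526]
tool_rot: [[-0.533, 0.846, -0.003], [0.846, 0.533, 0.004], [0.004, -0.0, -1.0]]
contact_force: [-6.1, 4.8, 12.8]
opening: 0.0208
grasp_force: 30.1
```

```bash
python3 arc.py 43 1 3
```

```text
t 19.55 p [0.6062 0.014  0.1526] r 0.0597 ang 46.3 F cw 7.8 Frad -0.7 Fz 12.8 open 0.0208
[-0.008  0.001]
```

Request:
{"method": "send_rows", "body": {
  "increments": [0, 0, 0, 0, 0, 0, 0.5, 0, 0, 0, 0, 0, 0, 0.5, 0, 0, 0, 0, 0, 0, 0.5, 0, 0, 0, 0, 0, -0.13, 0.5, 0, 0, 0, 0, 0, -0.16, 0.5, 0, 0, 0, 0, 0, -0.16, 0.5]
}}

```text
clock: 20.15
eef_pos: [0.6086, 0.0107, 0.2182]
tool_rot: [[-0.531, 0.847, 0.004], [0.847, 0.531, 0.001], [-0.002, 0.004, -1.0]]
contact_force: [-0.1, -0.1, 0.3]
opening: 0.0437
grasp_force: 0.0
```

```bash
cat > m5.py <<'E'
from h import *
np.set_printoptions(precision=4,suppress=True)
for c in("side","top"):
    im=ctrl.get_image(c); C=cloud(im); X,Y,Z=C[...,0],C[...,1],C[...,2]
    for n,cx,cy,z in(("hub",.564,-.027,.174),("grip",.605,.016,.188)):
        m=(im["depth"]>0)&(np.hypot(X-cx,Y-cy)<.022)&(abs(Z-z)<.005); P=C[m]
        if len(P)>5:
            print(c,n,len(P),P.mean(0),cv2.minAreaRect((P[:,:2]*1000).astype(np.float32)))
row(.5638,-.026,.21,-44)
E
python3 m5.py
```

```text
side hub 262 [ 0.5626 -0.0254  0.1725] ((563.5950927734375, -26.246658325195312), (26.942716598510742, 30.35626983642578), 57.11420440673828)
side grip 124 [0.5948 0.0254 0.1873] ((595.1668090820312, 24.982133865356445), (19.068490982055664, 15.543885231018066), 34.594886779785156)
top hub 156 [ 0.5631 -0.0267  0.1746] ((564.0526733398438, -26.282228469848633), (27.97295570373535, 27.814090728759766), 57.71156311035156)
[-0.0003 -0.0002  0.8457] [-0.0216 -0.1404  0.0131] t 20.25 p [0.6068 0.0112 0.2152] yaw 32.1 q [-0.53  0.43  0.59  1.68 -0.26  1.11  0.7 ]
```

Request:
{"method": "send_rows", "body": {
  "increments": [0, 0, 0.718, -0.021, -0.14, 0, 0.6, 0, 0, 0.718, -0.021, -0.14, 0, 0.6, 0, 0, 0.718, -0.021, -0.14, 0, 0.6, 0, 0, 0.718, -0.021, -0.14, 0, 0.6, 0, 0, 0.718, -0.021, -0.14, 0, 0.6, 0, 0, 0.718, -0.021, -0.14, 0, 0.6, 0, 0, 0.718, -0.021, -0.14, 0, 0.6, 0, 0, 0.718, -0.021, -0.14, 0, 0.6]
}}

```text
clock: 21.05
eef_pos: [0.5631, -0.0257, 0.2141]
tool_rot: [[0.542, 0.84, -0.003], [0.84, -0.542, -0.001], [-0.002, -0.002, -1.0]]
contact_force: [0.8, -0.6, -0.4]
opening: 0.0527
grasp_force: 0.0
```

```bash
sed -i '$d' m5.py; sed -i 's/.605,.016/.595,.025/' m5.py; python3 m5.py; python3 -c "
from h import *
row(.5638,-.0262,.149,-32)"
```

```text
side hub 234 [ 0.5623 -0.0236  0.1725] ((563.6956176757812, -25.242429733276367), (26.406166076660156, 27.73096466064453), 61.51264190673828)
side grip 124 [0.595  0.0252 0.1872] ((595.4783325195312, 24.783763885498047), (18.888507843017578, 15.478894233703613), 28.38089370727539)
top hub 133 [ 0.5627 -0.0284  0.1743] ((562.9668579101562, -28.03445053100586), (22.758766174316406, 28.072952270507812), 55.598060607910156)
[-0.0011  0.0014 -0.0063] [-1.00e-04  2.30e-03  1.63e-01] t 21.15 p [ 0.5632 -0.0256  0.2142] yaw -32.6 q [-0.7   0.41  0.88  1.8  -0.35  1.1  -0.26]
```

Request:
{"method": "send_rows", "body": {
  "increments": [0, 0, 0, 0, 0.002, 0.12, 0.6, 0, 0, 0, 0, 0.002, 0.155, 0.6, 0, 0, 0, 0, 0.002, 0.16, 0.6, 0, 0, 0, 0, 0.002, 0.16, 0.6, 0, 0, 0, 0, 0.002, 0.16, 0.2, 0, 0, 0, 0, 0.002, 0.16, 0.2, 0, 0, 0, 0, 0.002, 0.16, 0.2, 0, 0, 0, 0, 0.002, 0.16, 0.2],
  "grip_force": 40
}}

```text
clock: 21.95
eef_pos: [0.5644, -0.0259, 0.1525]
tool_rot: [[0.537, 0.843, -0.0], [0.843, -0.537, 0.001], [0.001, -0.001, -1.0]]
contact_force: [-3.9, 1.3, 4.5]
opening: 0.0279
grasp_force: 40.0
```

```bash
python3 -c "
from h import *
row(.5638,-.0262,.21,-32);print(ctrl.get_state()['moment'])"
```

```text
[-0.0007 -0.0004 -0.0055] [-0.0014 -0.001  -0.1437] t 21.95 p [ 0.5644 -0.0259  0.1525] yaw -32.5 q [-0.65  0.48  0.83  1.86 -0.43  0.98 -0.2 ]
[0.27435437 0.9891101  0.04383488]
```

Request:
{"method": "send_rows", "body": {
  "increments": [0, 0, 0, 0, 0, -0.02, 0.2, 0, 0, 0, 0, 0, -0.045, 0.2, 0, 0, 0, 0, 0, -0.07, 0.2, 0, 0, 0, 0, 0, -0.12, 0.2, 0, 0, 0, 0, 0, -0.15, 0.2, 0, 0, 0, 0, 0, -0.15, 0.2]
}}

```text
clock: 22.55
eef_pos: [0.5659, -0.0265, 0.2139]
tool_rot: [[0.538, 0.843, 0.003], [0.843, -0.538, 0.001], [0.002, 0.003, -1.0]]
contact_force: [-0.2, -0.4, -2.6]
opening: 0.0278
grasp_force: 40.0
```

```bash
python3 -c "
from h import *
row(.5785,-.278,.21,84.3)"
```

```text
[ 2.5000e-03  8.0000e-04 -1.2979e+00] [-0.5131  0.3645  0.0095] t 22.55 p [ 0.5659 -0.0265  0.2139] yaw -32.5 q [-0.69  0.41  0.88  1.8  -0.36  1.1  -0.26]
```

Request:
{"method": "send_rows", "body": {
  "increments": [0, 0, -0.65, -0.51, 0.36, 0, 0.2, 0, 0, -0.65, -0.51, 0.36, 0, 0.2, 0, 0, -0.65, -0.51, 0.36, 0, 0.2, 0, 0, -0.65, -0.51, 0.36, 0, 0.2, 0, 0, -0.65, -0.51, 0.36, 0, 0.2, 0, 0, -0.65, -0.51, 0.36, 0, 0.2, 0, 0, -0.65, -0.51, 0.36, 0, 0.2, 0, 0, -0.65, -0.51, 0.36, 0, 0.2]
}}

```text
clock: 23.35
eef_pos: [0.5759, -0.2764, 0.211]
tool_rot: [[-0.439, 0.899, -0.001], [0.899, 0.439, 0.001], [0.001, -0.0, -1.0]]
contact_force: [-0.3, 0.7, -2.9]
opening: 0.0278
grasp_force: 40.0
```

```bash
python3 -c "
from h import *
np.set_printoptions(precision=4,suppress=True)
for c in('side','top'):
    im=ctrl.get_image(c); C=cloud(im); X,Y,Z=C[...,0],C[...,1],C[...,2]
    m=(im['depth']>0)&(np.hypot(X-.5635,Y+.026)<.02)&(Z>.148)&(Z<.17); P=C[m]; print(c,len(P),cv2.minAreaRect((P[:,:2]*1000).astype(np.float32)) if len(P)>5 else '')
    save(im,c+'6.png',(205,170,305,245) if c=='top' else (200,200,300,275),8)
row(.5785,-.278,.1,84.3)"
```

```text
side 92 ((563.3719482421875, -25.67276382446289), (13.765410423278809, 14.835653305053711), 70.93781280517578)
top 46 ((563.989990234375, -26.701915740966797), (14.176323890686035, 13.255816459655762), 63.612300872802734)
[ 0.0001 -0.0005 -0.6502] [-0.0084  0.002   0.2783] t 23.45 p [ 0.5764 -0.2754  0.2113] yaw 25.8 q [-0.05  0.49  0.61  1.6  -0.3   1.14  1.08]
```

View pics/side6.png

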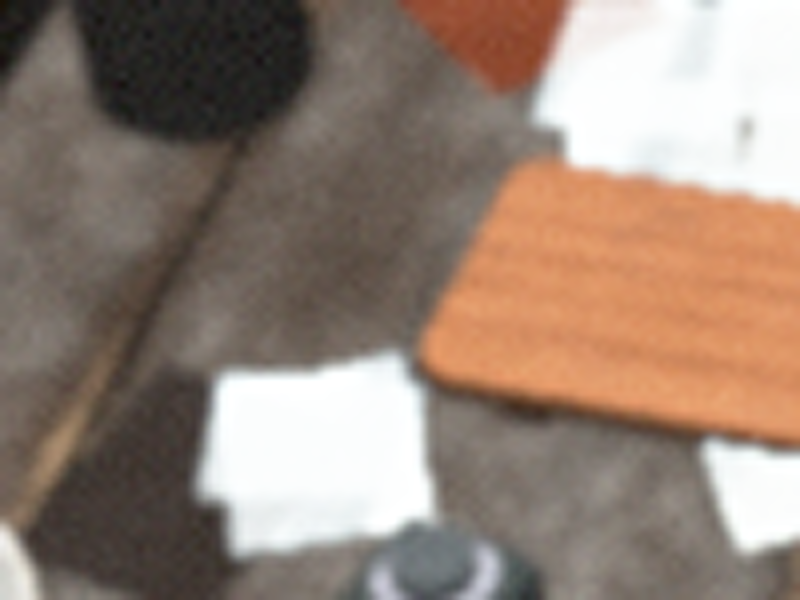

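Request:
{"method": "send_rows", "body": {
  "increments": [0, 0, -0.65, -0.008, 0.004, 0, 0.2, 0, 0, -0.65, -0.008, 0.004, 0, 0.2, 0, 0, -0.65, -0.008, 0.004, 0.05, 0.2, 0, 0, -0.65, -0.008, 0.004, 0.1, 0.2, 0, 0, -0.65, -0.008, 0.004, 0.15, 0.2, 0, 0, -0.65, -0.008, 0.004, 0.2, 0.2, 0, 0, -0.65, -0.008, 0.004, 0.26, 0.2, 0, 0, -0.65, -0.008, 0.004, 0.26, 0.2]
}}

```text
clock: 24.25
eef_pos: [0.5775, -0.2761, 0.1046]
tool_rot: [[-0.995, 0.096, -0.005], [0.096, 0.995, 0.002], [0.006, 0.002, -1.0]]
contact_force: [-0.7, 0.3, -2.9]
opening: 0.0277
grasp_force: 40.0
```

```bash
python3 -c "
from h import *
im=ctrl.get_image('top');save(im,'t7.png',(300,150,400,225),8)
row(.5785,-.278,.034,84.3)
s=ctrl.get_image('side');C=cloud(im);Z=C[...,2];print(ctrl.get_state()['eef_pos'])
"
```

```text
[ 0.0007 -0.0021 -0.0006] [-0.001  -0.0031  0.1812] t 24.3 p [ 0.5785 -0.2768  0.1065] yaw 84.2 q [ 0.14  0.57  0.32  1.68 -0.22  0.93  2.02]
[ 0.57935505 -0.27753145  0.10792915]
```

Descend to the board.

Request:
{"method": "send_rows", "body": {
  "increments": [0, 0, 0, 0.001, -0.001, 0.1, 0.2, 0, 0, 0, 0.001, -0.001, 0.15, 0.2, 0, 0, 0, 0.001, -0.001, 0.17, 0.2, 0, 0, 0, 0.001, -0.001, 0.178, 0.2, 0, 0, 0, 0.001, -0.001, 0.182, 0.2, 0, 0, 0, 0.001, -0.001, 0.182, 0.2]
}}

```text
clock: 24.95
eef_pos: [0.5798, -0.2786, 0.0364]
tool_rot: [[-0.995, 0.097, 0.002], [0.097, 0.995, -0.001], [-0.002, -0.001, -1.0]]
contact_force: [0.1, -0.5, -2.2]
opening: 0.0275
grasp_force: 40.0
```

Still hanging (-2.2 N); ease down a further 4–5 mm.

Request:
{"method": "send_rows", "body": {
  "increments": [0, 0, 0, 0, 0, 0.004, 0.2, 0, 0, 0, 0, 0, 0.008, 0.2, 0, 0, 0, 0, 0, 0.011, 0.2, 0, 0, 0, 0, 0, 0.011, 0.2]
}}

```text
clock: 25.35
eef_pos: [0.5799, -0.2786, 0.0325]
tool_rot: [[-0.995, 0.096, 0.002], [0.096, 0.995, -0.0], [-0.002, -0.0, -1.0]]
contact_force: [-1.1, 1.1, 9.5]
opening: 0.0279
grasp_force: 40.0
```

Touching the board at the expected height; release and rise.

Request:
{"method": "send_rows", "body": {
  "increments": [0, 0, 0, 0, 0, -0.002, 0.6, 0, 0, 0, 0, 0, -0.002, 0.6, 0, 0, 0, 0, 0, -0.002, 0.6, 0, 0, 0, 0, 0, -0.002, 0.6, 0, 0, 0, 0, 0, -0.1, 0.6, 0, 0, 0, 0, 0, -0.22, 0.6, 0, 0, 0, 0, 0, -0.34, 0.6, 0, 0, 0, 0, 0, -0.42, 0.6]
}}

```text
clock: 26.15
eef_pos: [0.5796, -0.2789, 0.2022]
tool_rot: [[-0.995, 0.096, 0.003], [0.096, 0.995, -0.001], [-0.003, -0.001, -1.0]]
contact_force: [0.5, 0.3, 0.0]
opening: 0.0527
grasp_force: 0.0
```

Request:
{"method": "send_rows", "body": {
  "increments": [0, 0, 0, 0.38, 0.3, 0, 0.6, 0, 0, 0, 0.38, 0.3, 0, 0.6, 0, 0, 0, 0.38, 0.3, 0, 0.6, 0, 0, 0, 0.38, 0.3, 0, 0.6, 0, 0, 0, 0.38, 0.3, 0, 0.6, 0, 0, 0, 0.38, 0.3, 0, 0.6]
}}

```text
clock: 26.75
eef_pos: [0.4393, -0.1437, 0.1993]
tool_rot: [[-0.996, 0.095, 0.002], [0.095, 0.996, 0.0], [-0.002, 0.0, -1.0]]
contact_force: [0.1, 1.0, -0.6]
opening: 0.0527
grasp_force: 0.0
```

```bash
python3 -c "
from h import *
np.set_printoptions(precision=4,suppress=True)
for c in('side','top'):
    im=ctrl.get_image(c); C=cloud(im); X,Y,Z=C[...,0],C[...,1],C[...,2]
    for n,x,y,z0,z1 in(('screw',.5635,-.026,.148,.17),('hub',.579,-.278,.046,.062),('grip',.519,-.272,.06,.075)):
        m=(im['depth']>0)&(np.hypot(X-x,Y-y)<.024)&(Z>z0)&(Z<z1); P=C[m]; print(c,n,len(P),P.mean(0),cv2.minAreaRect((P[:,:2]*1000).astype(np.float32)) if len(P)>5 else '')
    for t in('platen','mould','felt_wheel'): print(t,[(round(q['p'],2),w(im,q['xyz'])) for q in ctrl.landmark_of(c,t)[:1]])
    save(im,c+'8.png',(190,150,390,290) if c=='top' else (180,200,370,400),4 if c=='top' else 3)
print(ctrl.get_state()['clock'],ctrl.get_state()['contact_force'])"
```

```text
side screw 95 [ 0.5623 -0.0246  0.155 ] ((563.1683959960938, -25.40674591064453), (14.579221725463867, 13.727872848510742), 74.50775909423828)
side hub 155 [ 0.5812 -0.2757  0.0521] ((581.525146484375, -278.481689453125), (30.98328971862793, 27.888813018798828), 83.3307876586914)
side grip 76 [ 0.5212 -0.2693  0.0672] ((521.3590087890625, -271.1889953613281), (18.132905960083008, 17.939924240112305), 15.696496963500977)
platen [(0.92, array([ 0.5621, -0.0272,  0.0447]))]
mould []
felt_wheel [(0.57, array([ 0.4542, -0.2755,  0.0177]))]
top screw 32 [ 0.5641 -0.0254  0.1581] ((564.4539794921875, -25.397640228271484), (10.376791954040527, 13.042037010192871), 60.975860595703125)
top hub 136 [ 0.5821 -0.2774  0.0536] ((583.221435546875, -277.8238525390625), (27.088855743408203, 29.497337341308594), 85.35921478271484)
top grip 61 [ 0.5217 -0.2708  0.0686] ((522.1828002929688, -271.8572692871094), (19.042205810546875, 18.753198623657227), 87.3082046508789)
platen [(0.51, array([ 0.5621, -0.0271,  0.0518]))]
mould []
felt_wheel [(0.6, array([ 0.4542, -0.2814,  0.0196]))]
27.15 [0.2618 0.511  0.1145]
```

View pics/side8.png

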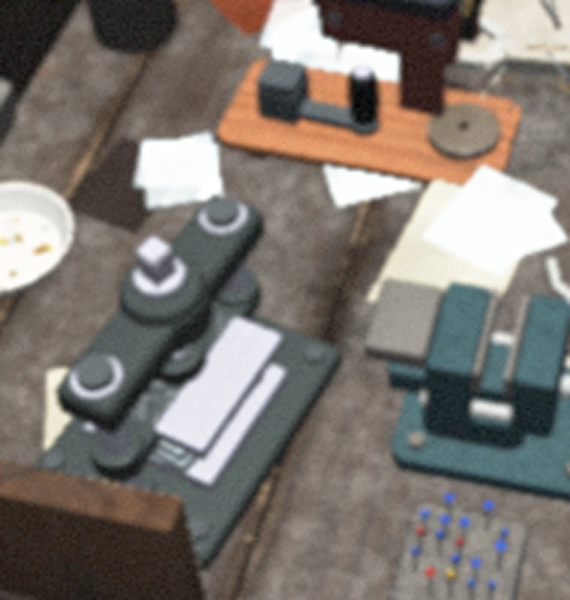

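```bash
python3 -c "
from cell import ctrl
print(ctrl.job_done())"
```

```text
the job is handed in; nothing more can be done
None
```

The mould frame is clamped: I stopped winding with the crank stiff at about 9.7 N, then laid it flat back on its board and handed the job in at about 27 s; on release the crank sprang back about 12°, which I estimate still leaves about 8 N of grip (not re-measured).

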